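Lock the kiln controller's cover and hold its recessed reset button

TASK

Put the kiln controller back in service: first push its sprung black cover knob fully down and, keeping it down, turn it clockwise as far as it goes, so that it stays locked down when you let go. Then take the blue-handled stylus out of its wooden stand, reach its steel shaft through the red-ringed hole in the cover and push the red reset button underneath all the way down. Finish while still gripping the stylus and holding the button down, and leave the red bottle, the cup and the tile where they stand.

Things in the scene. Friction and masses are not known exactly. Their poses are not given: they have to be found in the camera images.
- controller: Kiln controller: grey case with white cover, 140 (x) x 180 (y) x 70 mm high, fixed to the table. Origin: centre of its underside; z up, x and y along its sides. The level cover at z = 70 mm has a black knob at (0, +50) mm and a red-ringed round hole (the reset port) at (0, -50) mm; a thin black display and three small flush lights lie between.
- port (a point): Centre of the reset port's mouth, level with the cover's top. A straight vertical round hole, 18 mm in diameter, edges slightly bevelled; the button's face stands 30 mm below the mouth when not pressed.
- button_face (a point): Centre of the round red reset button's top face (16 mm in diameter), on the axis of the port; moves down with the button.
- reset_button (a joint): Travel of the reset button: 0 = up, 0.008 m = fully down (stop). A spring pushes it up: about 3 N to start it, 6 N at the bottom. It does not latch.
- knob_top (a point): Centre of the black cover knob's top, on its vertical turning axis, 37 mm above the cover (107 mm above the table) before it is pushed. The knob is a bar 38 mm long, 13 mm wide, 26 mm tall on a short stem; its underside is 11 mm above the cover, 1 mm when pushed right down. Site x runs along the bar and turns with it; at the start it is the controller's x. Grip across the 13 mm width.
- knob_push (a joint): How far the knob is pushed down: 0 = up (unlocked), 0.010 m = fully down (stop). A spring pushes it up: 3 N at the top, 6 N at the bottom. It must be pushed down at least 7.5 mm before it can be turned. When turned and let go it rises to about 0.007 m and stays caught there; not turned, it springs back to 0.
- knob_turn (a joint): Turn of the knob, clockwise seen from above: 0 at the start (unlocked, blocked by its seat unless pushed down), 1.3 rad = stop (locked). Turns with light friction of about 0.05 N m.
- stand: Wooden stylus stand, fixed: base 90 x 90 x 10 mm and on it a square block 46 x 46 mm whose top is 60 mm above the table, with an upright 10 mm hole, 50 mm deep, in its centre. Origin: centre of its underside; z up.
- stylus: Stylus, about 60 g, 135 mm long, upright in the stand's hole at the start, its tip 10 mm above the table; it must rise 50 mm to leave the hole. Origin: end of its tip; z runs up along it. Steel shaft 8 mm in diameter from 0 to 65 mm, black collar 20 mm in diameter from 65 to 70, round blue handle 16 mm in diameter from 70 to 127, rounded black cap above.
- stylus_tip (a point): The end of the stylus's tip (same point as the stylus's origin).
- stylus_grip (a point): Point on the stylus's axis in the blue handle, 102 mm from the tip, where it is well gripped.
- red_bottle: Bystander: small red squeeze bottle, 34 mm in diameter, 87 mm tall, standing loose. Origin: centre of its underside.
- cup: Bystander: small terracotta-coloured cup, 56 mm wide, 58 mm tall, standing loose. Origin: centre of its underside.
- tile: Bystander: small square glazed test tile, 46 x 46 x 9 mm, lying loose. Origin: centre of its underside.

How it is judged:
On the way, in this order (a step that is already met when the one before it is completed fails the run):
1. the cover knob is pushed in and turned to its locked place, and stays caught there with the fingers off it (value of joint knob_turn above 1 rad and value of joint knob_push above 0.004 m and contact force between the fingers and controller below 0.1 N), for 0.3 s.
2. the stylus is lifted clear of its stand in the fingers (contact force between the fingers and stylus above 2 N and z of stylus_tip in the frame of stand above 0.062 m), for 0.1 s.
3. the stylus, in the fingers, reaches into the reset port (contact force between the fingers and stylus above 2 N and z of stylus_tip in the frame of controller below 0.06 m and horizontal distance between stylus_tip and port below 0.008 m), for 0.1 s.
At the end, for the whole second after the job is handed in: Ends holding: fingers grip the stylus, near upright (17 deg), tip in the port (8 mm), pushing the button over 5.5 mm down through the last second; robot not touching the controller; knob still locked (over 1.0 rad, over 4 mm down); bottle, cup and tile within 20 mm of where they stood (all of step 3 and value of joint knob_turn above 1 rad and value of joint knob_push above 0.004 m and value of joint reset_button above 0.0055 m and distance between stylus_tip and button_face below 0.009 m and contact force between stylus and controller above 2 N and contact force between the arm and controller below 0.1 N and contact force between stylus and stand below 0.1 N and angle between stylus's own z axis and vertical below 0.3 rad and distance of each of red_bottle, cup, tile from where it was at the start of the episode below 0.02 m); the arm keeps its last pose, push and grip.
It fails at once if the knob is forced round without being pushed down (value of joint knob_turn above 0.45 rad and value of joint knob_push below 0.003 m).
It fails at once if the red bottle, the cup or the tile is pushed more than 20 mm away or tipped over (distance of any of red_bottle, cup, tile from where it was at the start of the episode above 0.02 m or angle between any of red_bottle, cup, tile's own z axis and vertical above 0.5 rad).
It also fails if it takes over 51 s, if anything falls off the work surface, if the arm or the gripper's body presses on something with over 40 N, if the wrist force passes 120 N, or if a joint passes its speed limit or range.

ROBOT

A 6-joint arm with a two-finger parallel gripper is mounted at the origin on the work surface; the furniture and walls round the work are solid. World frame = base frame: x ahead of the robot, y to its left, z up, the work surface at z = 0. Lengths are in m, angles in rad, forces in N, time in s.
With the tool pointing down it reaches from about 0.325 to 0.775 m from the base axis. Payload 5.5 kg.
Tool frame: the origin (TCP) lies midway between the tips of the shut fingers; the grasp point (between the pads) lies 19 mm behind it; z points along the fingers, y is the line along which they close (so a half turn about z gives the same grasp; the last joint's range is limited). The gripper opens to 85 mm and grips with 20 to 120 N. Pads are 22 mm wide; open, the fingers measure 114 mm over their backs; the gripper's body (76 mm by 85 mm) begins 54 mm behind the grasp point. The pads swing forward as they close: fully open they stand 13 mm farther back than shut.
Start: joints at [-1.159, 0.091, 1.231, -0, 1.82, -0.057], TCP at [0.271, -0.535, 0.231] pointing down, gripper open.
Joint ranges: [-2.87, 2.87], [-0.86, 2.18], [0.17, 2.46], [-1.51, 4.65], [0.06, 2.69], [-2.65, 2.65]. Speed limits (rad/s): [2.57, 2.57, 3.01, 3.14, 3.14, 3.14].

INTERFACE

Orientations are given as [roll, pitch, yaw] about the fixed x, y, z axes, in that order (R = Rz(yaw) Ry(pitch) Rx(roll)).
In Python, from workcell import manip, imaging, status gives the robot as it stands (manip), with the cameras (imaging) and the readings (status).
- The arm moves only by the tool hand_motion, called after "Request:" in YAML: its name, and indented under it one key for each argument. Schema: {"type":"object","properties":{"motion":{"type":"object","properties":{"tx":{"type":"array","items":{"type":"number"},"minItems":1,"maxItems":20},"ty":{"type":"array","items":{"type":"number"},"minItems":1,"maxItems":20},"tz":{"type":"array","items":{"type":"number"},"minItems":1,"maxItems":20},"yaw":{"type":"array","items":{"type":"number"},"minItems":1,"maxItems":20}},"additionalProperties":false,"required":["tx","ty","tz","yaw"]},"aperture":{"type":"number"},"grip_n":{"type":"number"},"only":{"type":"string"},"quiet":{"type":"boolean"},"lines":{"type":"string"}},"required":["motion"],"additionalProperties":false}. motion is an object with one list for each field, all of the same length, 1 to 20, a row being the entries at one place: tx, ty, tz (the shift in m), yaw (a turn about the tool's z in rad); each row is the pose to reach, as a shift and turn from the pose commanded when the call began, along the tool's axes at that moment; what a row does not reach only later rows make up. A row lasts 1/10 s, in which the tool goes at most 0.05 m and 0.15 rad, less where a joint would pass 70% of its speed; a pose out of reach is approached as far as the arm can. aperture is the finger opening in m, set as the call begins (left out keeps the last). The fingers move at their own pace and stop on an object; grip_n is the grip in N (left out, the last holds). Time passes only in rows, so rows that do not move let the fingers close. The tool returns the time, the measured TCP pose, the force, the opening and the grip force at its end. only (a regular expression) keeps the lines of the reply that match it, lines (a string "A,B") keeps lines A to B, and quiet returns only ok. Input that does not fit is refused with a message, and nothing moves.
- status.get_obs(): the state, without advancing time (a new reading comes with each control period).
- imaging.capture(name): name is "side" or "top"; returns a dict with "color" (400x640x3 uint8, red, green, blue), "fx", "fy", "cx", "cy" (pixels), "xyz" and "orientation" of the camera in the world. Camera axes: x right, y up, looking along -z (the intrinsics and any distortion apply to the point x, -y, -z); pixel columns grow to the right and rows downward; lengths in m; the calibration is good to about 2 mm. A picture is of the moment at which its call begins. There is no depth.
- manip.job_done(): hands the job in; it is judged then, once.
The state is a dict: "t": time; "qpos": joint angles; "qd": joint speeds; "joint_efforts": joint torques, N m; "position": TCP position; "ee_rot": TCP orientation; "force": force on the tool from outside, world axes, zero at the start; "wrist_torque": the same for the moment, N m; "opening": finger opening in m; "finger_force": force on a finger pad.
Only numpy, scipy, OpenCV 4.12 (cv2) and the standard library are available. Lean on these libraries where they do the work, as an engineer would, in place of code of your own. Each camera call takes 0.05 s, during which the arm holds its last target. There are 200 camera calls.

## Working session

There is one attempt and no reset: what is moved stays moved. The work goes in short steps, Python scripts to look and compute and a tool call to move; the robot and the scene stay as the last step left them, time stands still between calls to the robot, and variables do not carry over. Pictures are saved under pics/ and viewed, at most 10 in all, crops included, and the job is handed in when it is done.

```bash
ls; mkdir -p pics; cat > h.py <<'E'
from workcell import manip, imaging, status
import cv2, numpy as np, json
from scipy.spatial.transform import Rotation as R
def cam(n):
    c=imaging.capture(n); return c
def rot(c):
    o=np.array(c["orientation"],float)
    return o if o.shape==(3,3) else R.from_euler('xyz',o).as_matrix()
def ray(c,u,v):
    d=np.array([(u-c["cx"])/c["fx"],-(v-c["cy"])/c["fy"],-1.]); return np.array(c["xyz"]),rot(c)@d
def atz(c,u,v,z):
    p,d=ray(c,u,v); return p+d*(z-p[2])/d[2]
def proj(c,P):
    q=rot(c).T@(np.array(P,float)-np.array(c["xyz"])); return c["cx"]+c["fx"]*q[0]/-q[2], c["cy"]-c["fy"]*q[1]/-q[2]
E
python3 - <<'E'
from h import *
for n in("top","side"):
    c=cam(n); cv2.imwrite(f"pics/{n}0.png",c["color"][:,:,::-1])
    print({k:v for k,v in c.items() if k!="color"})
print(status.get_obs())
E
```

```text
pics
workcell.py
{'fx': 491.2569243061263, 'fy': 491.2569243061263, 'cx': 317.909053700232, 'cy': 200.51360665167127, 'xyz': array([ 0.41997207, -0.01842357,  1.14215016]), 'orientation': array([ 0.13984728,  0.00825907, -1.54240767])}
{'fx': 432.39202027200713, 'fy': 432.39202027200713, 'cx': 315.5155781166654, 'cy': 195.42112533170334, 'xyz': array([ 0.55074487, -0.82909391,  0.47551449]), 'orientation': array([ 1.14404312,  0.00953772, -0.02872679])}
{'t': 0.1, 'qpos': array([-1.15870742e+00,  9.18090592e-02,  1.23177762e+00, -6.45848185e-06,
        1.81982080e+00, -5.67209385e-02]), 'qd': array([ 1.93508812e-04, -2.24307607e-03, -1.17564036e-03,  8.97236350e-05,
       -7.96602579e-04, -8.84250999e-04]), 'joint_efforts': array([ 2.54169492e-03, -4.60217679e+01, -4.19216931e+01, -3.55267048e-05,
        1.06377807e-02,  1.86663715e-05]), 'position': array([ 0.27097532, -0.53503147,  0.23024183]), 'ee_rot': array([-3.13978039e+00, -9.66313333e-05,  4.68808173e-01]), 'force': array([0.67668411, 0.14375445, 0.53751391]), 'wrist_torque': array([-0.04891645, -0.00905999, -0.02757018]), 'finger_force': 0.0, 'opening': 0.08512723962960807}
```

View pics/top0.png

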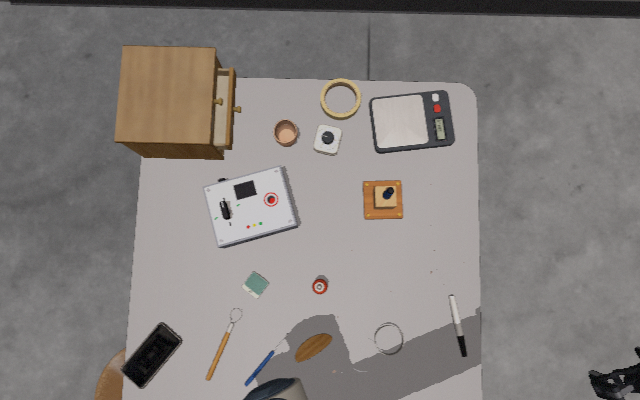

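View pics/side0.png

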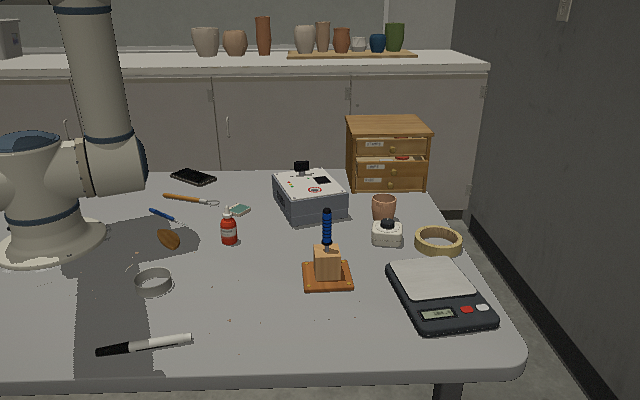

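The top view shows the controller at about (252,206), with the knob at (226,209) and the red-ringed port at (271,199). The stand is at (383,199), the red bottle at (320,286), the tile at (256,284) and the cup at (286,132). The side view shows the stylus upright at (326,225) and the knob at (301,167). Next I'll enlarge crops of these.

```bash
python3 - <<'E'
import cv2, numpy as np
t=cv2.imread("pics/top0.png"); s=cv2.imread("pics/side0.png")
f=lambda im,x,y,w,h,k:cv2.resize(im[y:y+h,x:x+w],None,fx=k,fy=k,interpolation=cv2.INTER_CUBIC)
a=f(t,195,155,110,100,6)
cv2.imwrite("pics/c1.png",a)
b=np.hstack([f(t,355,170,60,60,6),f(s,295,200,66,60,6)]); cv2.imwrite("pics/c2.png",b)
E
```

```text
(no output)
```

View pics/c1.png

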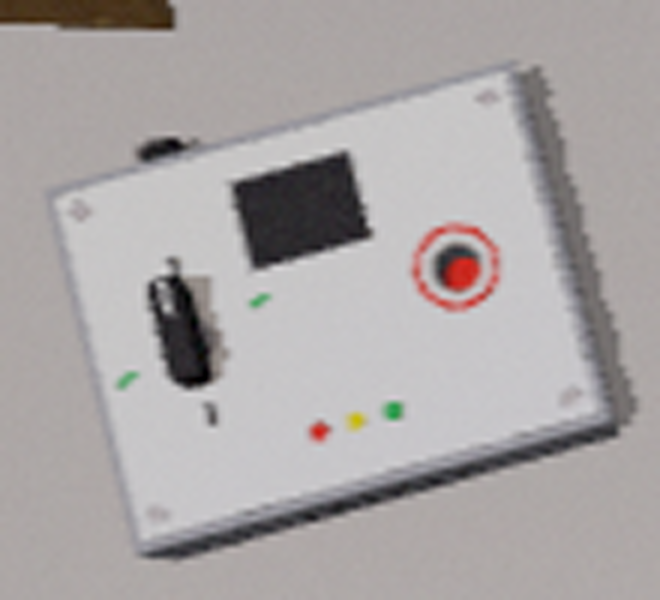

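View pics/c2.png

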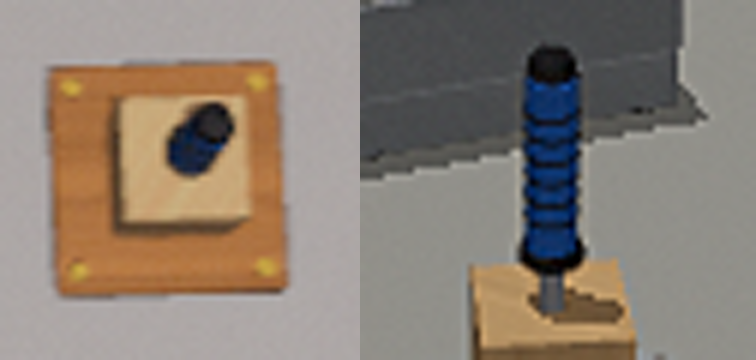

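Readings from the crops:
- **Controller crop:** the ring centre is at (456,267). The green marks at (260,300) and (127,380) and the ticks at (173,265) and (210,413) put the knob axis at about (192,340). The screws are at (80,210), (487,97), (570,395) and (158,513).
- **Stand crop:** the base corners are at (50,68), (278,63), (288,290) and (58,295). The block top spans (118,97) to (250,220), and the cap is at (214,122).

```bash
python3 - <<'E'
from h import *
c=cam("top"); s=cam("side")
T=lambda p,z,ox=195,oy=155:atz(c,(p[0]+.5)/6-.5+ox,(p[1]+.5)/6-.5+oy,z)[:2]
sc=[T(p,.07) for p in[(80,210),(487,97),(570,395),(158,513)]]
co=[T(p,.07) for p in[(52,190),(515,65),(612,413),(140,545)]]
port=T((456,267),.07); kn=T((192,340),.07); kt=T((181,331),.107)
print("ctr",np.mean(sc,0),np.mean(co,0),"port",port,"knob",kn,kt,np.hypot(*(kn-port)))
a=kn-port; print("yaw of y axis",np.degrees(np.arctan2(a[1],a[0]))-90)
for q in(sc,co):
  for i,j in((1,0),(2,3)): a=q[i]-q[j]; print(np.degrees(np.arctan2(-a[1],-a[0]))-90,np.hypot(*a))
  for i,j in((0,3),(1,2)): a=q[i]-q[j]; print(np.degrees(np.arctan2(a[1],a[0])),np.hypot(*a))
S=lambda p,z:T(p,z,355,170)
bs=[S(p,.01) for p in[(50,68),(278,63),(288,290),(58,295)]]
bl=[S(p,.06) for p in[(118,97),(248,97),(250,220),(120,222)]]
print("stand",np.mean(bs,0),np.mean(bl,0),"cap",S((214,122),.142))
# stylus: side view ray vs top
for (u,v,z) in [(552,62,.141),(552,250,.0775),(552,300,.062)]:
    print(atz(s,(u-360+.5)/6-.5+295,(v+.5)/6-.5+200,z))
print("bottle",atz(c,320,286,.087),"cup",atz(c,286,131,.058),"tile",atz(c,256,284,.009), "knob2",atz(c,327,138,.06))
P=[*port,.07];K=[*kn,.07]
print("side proj port,knobtop",proj(s,P),proj(s,[*kn,.107]),proj(c,[*kn,.107]))
E
```

```text
ctr [0.55643581 0.14719379] [0.55684102 0.14499891] port [0.57093045 0.0992027 ] knob [0.5412652  0.19494756] [0.54017896 0.19166038] 0.10023525717144248
yaw of y axis 17.214887653814557
17.36748694536884 0.1557038009966373
17.655201203328943 0.155674643242669
17.574312166132106 0.11618787178291755
17.56026280282043 0.11540604155921132
16.963464762495178 0.17703087877175408
17.27787385814071 0.17784095788293916
17.132774290388756 0.13576489513412612
17.477196620434306 0.13479382798207604
stand [ 0.58593184 -0.15500675] [ 0.58608992 -0.15465335] cap [ 0.58656296 -0.15449982]
[ 0.58617497 -0.15544774  0.141     ]
[ 0.58629308 -0.15446954  0.0775    ]
[ 0.58614036 -0.15771746  0.062     ]
bottle [ 0.38561979 -0.0151096   0.087     ] cup [0.72995444 0.07197034 0.058     ] tile [0.38339211 0.13095182 0.009     ] knob2 [ 0.71547391 -0.02168953  0.06      ]
side proj port,knobtop (np.float64(314.39813600732145), np.float64(188.9617026424748)) (np.float64(301.40917143298617), np.float64(160.4091699139703)) (np.float64(223.23611647998797), np.float64(209.20090737536628))
```

```bash
cat > go.py <<'E'
import sys
from h import *
o=status.get_obs(); x,y,z,yaw=map(float,sys.argv[1:5])
M=R.from_euler('xyz',o["ee_rot"]).as_matrix()
d=M.T@(np.array([x,y,z])-o["position"]); t=-(yaw-o["ee_rot"][2]); t=(t+np.pi)%(2*np.pi)-np.pi
print(np.round(d,4),round(t,4),"t",o["t"],"pos",np.round(o["position"],4),np.round(o["ee_rot"],3),"q6",np.round(o["qpos"][[0,5]],3),"F",np.round(o["force"],1),o["opening"],o["finger_force"])
E
python3 go.py .5414 .1947 .19 -2.8396
```

Request:
hand_motion:
  motion: {"tx":[0.03, 0.06, 0.09, 0.12, 0.15, 0.18, 0.21, 0.24, 0.27, 0.3, 0.33, 0.36, 0.39, 0.42, 0.45, 0.48, 0.51, 0.54, 0.571, 0.571], "ty":[-0.03, -0.055, -0.08, -0.11, -0.14, -0.165, -0.19, -0.22, -0.25, -0.275, -0.3, -0.33, -0.36, -0.39, -0.42, -0.445, -0.47, -0.5, -0.529, -0.529], "tz":[0, 0, 0, 0, 0, 0, 0, 0, 0, 0, 0, 0, 0, 0, 0, 0, 0, 0.02, 0.041, 0.041], "yaw":[-0.15, -0.3, -0.45, -0.6, -0.75, -0.9, -1.05, -1.2, -1.35, -1.5, -1.65, -1.8, -1.95, -2.1, -2.25, -2.4, -2.55, -2.7, -2.85, -2.975]}
  aperture: 0.05

```text
t: 2.2
position: [0.5404, 0.1986, 0.1847]
ee_rot: [3.14, -0.008, -2.829]
force: [-1.2, -1.1, -0.9]
opening: 0.0502
finger_force: 0.0
```

```bash
python3 go.py .5414 .1947 .15 -2.8396
```

```text
[ 0.     -0.0041  0.0347] 0.0108 t 2.2 pos [0.5404 0.1986 0.1847] [ 3.14  -0.008 -2.829] q6 [ 0.292 -1.591] F [-1.2 -1.1 -0.9] 0.05017211330407841 0.0
```

Request:
hand_motion:
  motion: {"tx":[0, 0, 0, 0, 0], "ty":[0, 0, 0, 0, 0], "tz":[0.02, 0.05, 0.05, 0.05, 0.05], "yaw":[0, 0, 0, 0, 0]}

```text
t: 2.7
position: [0.5421, 0.1947, 0.1422]
ee_rot: [-3.142, 0.002, -2.84]
force: [-0.9, 0.8, 0.5]
opening: 0.0501
finger_force: 0.0
```

```bash
python3 go.py .5414 .1947 .088 -2.8396; python3 - <<'E'
from h import *
f=lambda im,x,y,w,h,k:cv2.resize(im[y:y+h,x:x+w],None,fx=k,fy=k,interpolation=cv2.INTER_CUBIC)
a=f(cam("side")["color"],255,90,100,110,5);b=f(cam("top")["color"],180,150,60,110,5)
cv2.imwrite("pics/k1.png",np.hstack([a,b])[:,:,::-1])
E
```

```text
[0.0008 0.0002 0.0542] -0.0 t 2.7 pos [0.5421 0.1947 0.1422] [-3.142e+00  2.000e-03 -2.840e+00] q6 [ 0.286 -1.587] F [-0.9  0.8  0.5] 0.0500809015444355 0.0
```

View pics/k1.png

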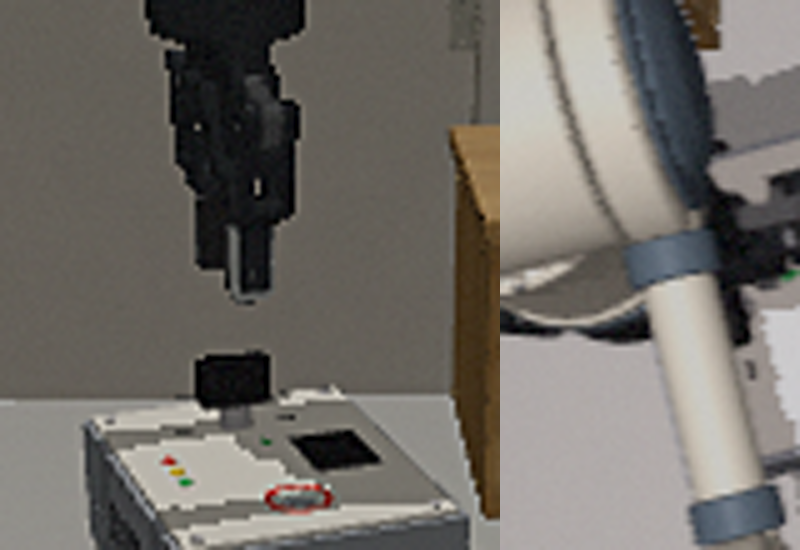

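The side crop shows the fingers (centre about x=236) directly above the knob (centre about 233), so I'll descend and grip.

Request:
hand_motion:
  motion: {"tx":[0.001, 0.001, 0.001, 0.001, 0.001], "ty":[0, 0, 0, 0, 0], "tz":[0.03, 0.05, 0.054, 0.054, 0.054], "yaw":[0, 0, 0, 0, 0]}

```text
t: 3.3
position: [0.5414, 0.1945, 0.0882]
ee_rot: [-3.142, 0.003, -2.839]
force: [-0.1, -0.6, -0.1]
opening: 0.0503
finger_force: 0.0
```

Request:
hand_motion:
  motion: {"tx":[0, 0, 0, 0, 0, 0], "ty":[0, 0, 0, 0, 0, 0], "tz":[0, 0, 0, 0, 0, 0], "yaw":[0, 0, 0, 0, 0, 0]}
  aperture: 0.0
  grip_n: 50

```text
t: 3.9
position: [0.5409, 0.1947, 0.0869]
ee_rot: [3.141, 0.001, -2.839]
force: [1.1, 1.6, 2.9]
opening: 0.012
finger_force: 51.7
```

Request:
hand_motion:
  motion: {"tx":[0, 0, 0, 0, 0], "ty":[0, 0, 0, 0, 0], "tz":[0.004, 0.008, 0.011, 0.012, 0.012], "yaw":[0, 0, 0, 0, 0]}

```text
t: 4.4
position: [0.541, 0.1947, 0.0774]
ee_rot: [3.141, 0.003, -2.839]
force: [-5.4, -0.0, 16.6]
opening: 0.0119
finger_force: 53.9
```

Force rose to 16.6 N after about 9.5 mm of travel, so the knob is on its stop. Now I'll turn it clockwise.

Request:
hand_motion:
  motion: {"tx":[0, 0, 0, 0, 0, 0, 0, 0, 0, 0, 0, 0, 0, 0], "ty":[0, 0, 0, 0, 0, 0, 0, 0, 0, 0, 0, 0, 0, 0], "tz":[0, 0, 0, 0, 0, 0, 0, 0, 0, 0, 0, 0, 0, 0], "yaw":[0.12, 0.24, 0.36, 0.48, 0.6, 0.72, 0.84, 0.96, 1.08, 1.2, 1.28, 1.32, 1.32, 1.32]}

```text
t: 5.8
position: [0.541, 0.1949, 0.0774]
ee_rot: [3.139, 0.0, 2.125]
force: [-5.4, 1.8, 17.2]
opening: 0.0119
finger_force: 53.8
```

```bash
python3 go.py .5414 .1947 .077 -2.8396
```

```text
[-0.0003  0.0002  0.0004] -1.3189 t 5.8 pos [0.541  0.1949 0.0774] [3.139 0.    2.125] q6 [ 0.286 -0.268] F [-5.4  1.8 17.2] 0.011949265789994846 53.84307324886322
```

Request:
hand_motion:
  motion: {"tx":[0, 0, 0, 0, 0, 0, 0, 0, 0, 0], "ty":[0, 0, 0, 0, 0, 0, 0, 0, 0, 0], "tz":[0, 0, 0, 0, -0.03, -0.08, -0.12, -0.15, -0.15, -0.15], "yaw":[0, 0, 0, 0, 0, 0, 0, 0, 0, 0]}
  aperture: 0.045

```text
t: 6.8
position: [0.5408, 0.1943, 0.2244]
ee_rot: [3.141, 0.0, 2.124]
force: [0.0, 0.5, -0.2]
opening: 0.0447
finger_force: 0.0
```

```bash
python3 go.py .5862 -.155 .23 1.9
```

```text
[-0.3211 -0.1448 -0.0056] 0.2236 t 6.8 pos [0.5408 0.1943 0.2244] [3.141 0.    2.124] q6 [ 0.286 -0.267] F [ 0.   0.5 -0.2] 0.04473966710527425 0.0
```

Request:
hand_motion:
  motion: {"tx":[-0.04, -0.08, -0.12, -0.16, -0.2, -0.24, -0.28, -0.321, -0.321, -0.321, -0.321], "ty":[-0.018, -0.036, -0.054, -0.072, -0.09, -0.108, -0.126, -0.145, -0.145, -0.145, -0.145], "tz":[0, 0, 0, 0, 0, 0, 0, 0, 0, 0, 0], "yaw":[0, 0, 0, 0, 0, 0, 0, 0, 0, 0, 0]}
  aperture: 0.05

```text
t: 7.9
position: [0.5854, -0.1539, 0.2227]
ee_rot: [-3.14, -0.002, 2.125]
force: [-0.3, 0.8, 0.1]
opening: 0.0501
finger_force: 0.0
```

```bash
python3 go.py .5862 -.155 .093 2.124; python3 - <<'E'
from h import *
f=lambda im,x,y,w,h,k:cv2.resize(im[y:y+h,x:x+w],None,fx=k,fy=k,interpolation=cv2.INTER_CUBIC)
a=f(cam("side")["color"],260,110,100,130,4);b=f(cam("top")["color"],195,155,110,130,3)
b=cv2.resize(b,(400,520))
cv2.imwrite("pics/k2.png",np.hstack([a,b])[:,:,::-1])
E
```

```text
[-0.0017  0.0003  0.1297] 0.0005 t 7.9 pos [ 0.5854 -0.1539  0.2227] [-3.140e+00 -2.000e-03  2.125e+00] q6 [-0.314 -0.867] F [-0.3  0.8  0.1] 0.05009341469735789 0.0
```

View pics/k2.png

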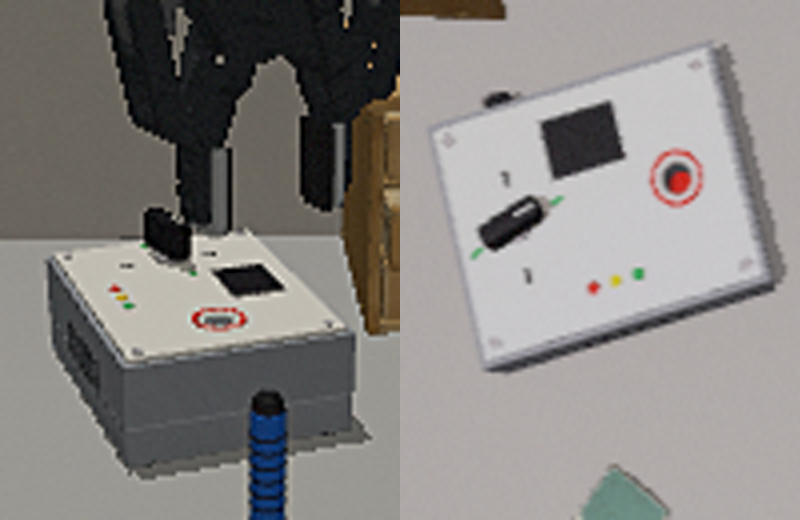

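The knob lines up with the green marks and sits low, so it's locked. The fingers straddle the stylus, with both centred at about x=268. Next I'll descend and grip.

Request:
hand_motion:
  motion: {"tx":[-0.0015, -0.0015, -0.0015, -0.0015, -0.0015, -0.0015], "ty":[0, 0, 0, 0, 0, 0], "tz":[0.03, 0.07, 0.11, 0.1297, 0.1297, 0.1297], "yaw":[0, 0, 0, 0, 0, 0]}

```text
t: 8.6
position: [0.5868, -0.1553, 0.0954]
ee_rot: [3.141, 0.0, 2.125]
force: [0.8, -0.0, 0.8]
opening: 0.05
finger_force: 0.0
```

Request:
hand_motion:
  motion: {"tx":[0, 0, 0, 0, 0, 0], "ty":[0, 0, 0, 0, 0, 0], "tz":[0, 0, 0, 0, 0, 0], "yaw":[0, 0, 0, 0, 0, 0]}
  aperture: 0.0
  grip_n: 60

```text
t: 9.2
position: [0.5875, -0.1565, 0.0968]
ee_rot: [3.139, 0.003, 2.124]
force: [-0.1, 0.5, 5.3]
opening: 0.0146
finger_force: 58.3
```

```bash
python3 go.py .5862 -.155 .22 2.124
```

```text
[ 0.0017  0.     -0.1232] -0.0003 t 9.2 pos [ 0.5875 -0.1565  0.0968] [3.139e+00 3.000e-03 2.124e+00] q6 [-0.316 -0.869] F [-0.1  0.5  5.3] 0.014576313975447213 58.31726431846619
```

Request:
hand_motion:
  motion: {"tx":[0, 0, 0, 0, 0, 0, 0, 0], "ty":[0, 0, 0, 0, 0, 0, 0, 0], "tz":[-0.02, -0.04, -0.06, -0.09, -0.12, -0.12, -0.12, -0.12], "yaw":[0, 0, 0, 0, 0, 0, 0, 0]}

```text
t: 10.0
position: [0.5861, -0.1562, 0.2128]
ee_rot: [-3.14, -0.002, 2.124]
force: [0.6, 0.5, -1.6]
opening: 0.0145
finger_force: 58.8
```

```bash
python3 go.py .5712 .0993 .2 2.124
```

```text
[0.2252 0.1215 0.013 ] -0.0003 t 10.0 pos [ 0.5861 -0.1562  0.2128] [-3.140e+00 -2.000e-03  2.124e+00] q6 [-0.316 -0.869] F [ 0.6  0.5 -1.6] 0.014451331912661807 58.7501335144043
```

Request:
hand_motion:
  motion: {"tx":[0.035, 0.075, 0.115, 0.155, 0.19, 0.215, 0.2252, 0.2252, 0.2252, 0.2252, 0.2252], "ty":[0.019, 0.04, 0.062, 0.084, 0.103, 0.116, 0.1215, 0.1215, 0.1215, 0.1215, 0.1215], "tz":[0, 0, 0, 0, 0, 0, 0.01, 0.025, 0.03, 0.03, 0.03], "yaw":[0, 0, 0, 0, 0, 0, 0, 0, 0, 0, 0]}

```text
t: 11.1
position: [0.5717, 0.0978, 0.1841]
ee_rot: [-3.141, -0.0, 2.122]
force: [1.3, -0.5, -0.4]
opening: 0.0142
finger_force: 58.8
```

```bash
python3 go.py .5712 .0993 .172 2.124; python3 - <<'E'
from h import *
f=lambda im,x,y,w,h,k:cv2.resize(im[y:y+h,x:x+w],None,fx=k,fy=k,interpolation=cv2.INTER_CUBIC)
a=f(cam("side")["color"],275,120,80,90,6);b=f(cam("top")["color"],235,165,50,90,6)
cv2.imwrite("pics/p1.png",np.hstack([a,b])[:,:,::-1])
s=cam("side")
for z in(.07,.085,.1,.15,.19): 
  p=proj(s,[.5712,.0993,z]); print(z,[(p[0]-275)*6,(p[1]-120)*6])
E
```

```text
[0.0015 0.0004 0.0121] -0.0022 t 11.1 pos [0.5717 0.0978 0.1841] [-3.141 -0.     2.122] q6 [ 0.111 -0.44 ] F [ 1.3 -0.5 -0.4] 0.014212518846685595 58.76634478569031
0.07 [np.float64(237.07217828923967), np.float64(413.65661036762043)]
0.085 [np.float64(236.66646760184938), np.float64(378.23877483619475)]
0.1 [np.float64(236.25572307829373), np.float64(342.3814941855541)]
0.15 [np.float64(234.84899090620706), np.float64(219.5762286201097)]
0.19 [np.float64(233.68009614930304), np.float64(117.53375465952553)]
```

View pics/p1.png

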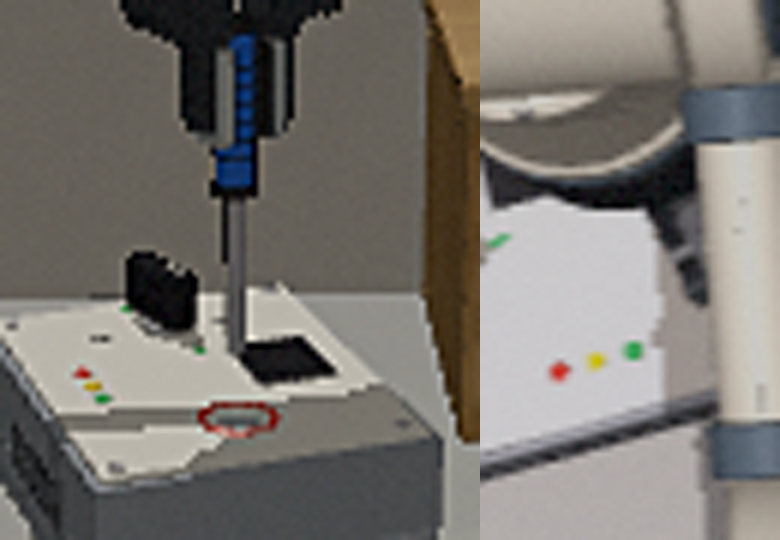

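The tip is at (236,353) in the crop, in line with the port column at 236, and the stylus is upright. I'll descend in stages.

Request:
hand_motion:
  motion: {"tx":[0.001, 0.001, 0.001, 0.001, 0.001, 0.001, 0.001], "ty":[0.0004, 0.0004, 0.0004, 0.0004, 0.0004, 0.0004, 0.0004], "tz":[0.012, 0.024, 0.036, 0.046, 0.05, 0.05, 0.05], "yaw":[0, 0, 0, 0, 0, 0, 0]}

```text
t: 11.95
position: [0.5716, 0.1003, 0.1349]
ee_rot: [3.141, 0.0, 2.124]
force: [0.0, 0.3, -0.3]
opening: 0.0148
finger_force: 58.8
```

```bash
python3 go.py .5712 .0993 .119 2.124
```

```text
[-0.0006 -0.0009  0.0159] -0.0002 t 11.95 pos [0.5716 0.1003 0.1349] [3.141 0.    2.124] q6 [ 0.115 -0.438] F [ 0.   0.3 -0.3] 0.014771289887158935 58.76704394817352
```

In the port with no contact force (tip about 0.048). Next I'll press.

Request:
hand_motion:
  motion: {"tx":[0, 0, 0, 0, 0, 0, 0, 0], "ty":[0, 0, 0, 0, 0, 0, 0, 0], "tz":[0.005, 0.009, 0.012, 0.014, 0.016, 0.017, 0.017, 0.017], "yaw":[0, 0, 0, 0, 0, 0, 0, 0]}

```text
t: 12.75
position: [0.5719, 0.1003, 0.1188]
ee_rot: [3.14, 0.001, 2.124]
force: [-0.1, 0.0, 7.0]
opening: 0.0145
finger_force: 59.7
```

```bash
python3 go.py .5712 .0993 .119 2.124
```

```text
[-0.0005 -0.0012 -0.0002] -0.0002 t 12.75 pos [0.5719 0.1003 0.1188] [3.140e+00 1.000e-03 2.124e+00] q6 [ 0.115 -0.438] F [-0.1  0.   7. ] 0.014487165578926998 59.68631386756897
```

Request:
hand_motion:
  motion: {"tx":[0, 0, 0, 0, 0, 0, 0], "ty":[0, 0, 0, 0, 0, 0, 0], "tz":[0.001, 0.002, 0.002, 0.002, 0.002, 0.002, 0.002], "yaw":[0, 0, 0, 0, 0, 0, 0]}

```text
t: 13.45
position: [0.5722, 0.1003, 0.1185]
ee_rot: [3.138, 0.002, 2.124]
force: [-1.5, -0.2, 13.2]
opening: 0.0144
finger_force: 60.3
```

```bash
python3 go.py .5712 .0993 .119 2.124; python3 - <<'E'
from h import *
f=lambda im,x,y,w,h,k:cv2.resize(im[y:y+h,x:x+w],None,fx=k,fy=k,interpolation=cv2.INTER_CUBIC)
cv2.imwrite("pics/p2.png",f(cam("side")["color"],200,120,200,140,4)[:,:,::-1])
E
```

```text
[-0.0003 -0.0014 -0.0005] -0.0002 t 13.45 pos [0.5722 0.1003 0.1185] [3.138e+00 2.000e-03 2.124e+00] q6 [ 0.115 -0.438] F [-1.5 -0.2 13.2] 0.014392324794040848 60.348220467567444
```

View pics/p2.png

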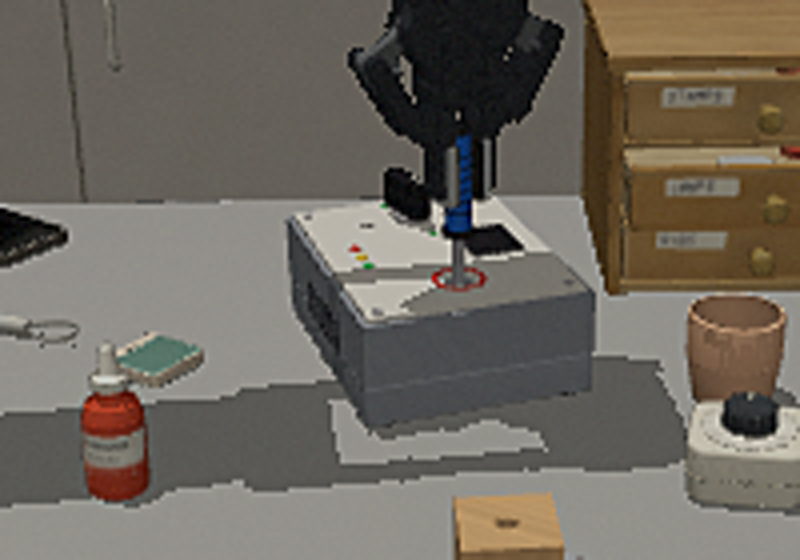

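The shaft goes through the red ring at about (459,275). Force is 13 N with no further travel, so the button is on its stop. The knob is still locked and the bystanders haven't moved.

```bash
python3 -c "
from workcell import manip, imaging, status
print(manip.job_done())"
```

```text
the job is handed in; nothing more can be done
None
```

I handed the job in at about 13.5 s: the knob is locked down, and the gripped stylus is through the port holding the reset button on its stop at about 13 N. The bottle, cup and tile did not visibly move, and no verdict was returned.

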